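# Set the recipe stand and put the tablet on it

## Robot

A 6-joint arm with a two-finger parallel gripper is mounted at the origin on the work surface. World frame = base frame: x ahead of the robot, y to its left, z up, the work surface at z = 0. Lengths are in m, angles in rad, forces in N, time in s.
With the tool pointing down it reaches from about 0.325 to 1 m from the base axis. Payload 5.1 kg.
Tool frame: the origin (TCP) lies between the finger pads; the fingertips stand 8 mm ahead of it and the grasp point (between the pads) lies 11 mm behind it; z points along the fingers, y is the direction in which the jaws open and shut (so a half turn about z gives the same grasp; the last joint's range is limited). The gripper opens to 85 mm and grips with 20 to 120 N. Pads are 22 mm wide; open, the fingers measure 114 mm over their backs; the gripper's body (76 mm by 85 mm) begins 54 mm behind the grasp point. The pads swing forward as they close: fully open they stand 13 mm farther back than shut.
Start: joints at [1.201, 0.124, 1.65, -0, 1.367, -0.083], TCP at [0.184, 0.623, 0.239] pointing down, gripper open.
Joint ranges: [-2.61, 2.61], [-1.02, 2.33], [0.03, 2.71], [-1.35, 4.49], [0.32, 2.68], [-2.91, 2.91]. Speed limits (rad/s): [2.57, 2.57, 3.14, 3.14, 3.14, 3.14].

## Interface

Orientations are given as a unit quaternion [x, y, z, w].
In Python, from rig import telemetry, get_image, manip gives the robot as it stands. The module is installed in compiled form; this text tells all that it offers.
- The arm moves only by the shell command python3 -m jog 'ROWS' [OPENING] [FORCE]. ROWS is JSON, a list of rows, each an object of numbers: "dx", "dy", "dz": the shift along the tool's x, y, z in mm; "roll": the turn about the tool's z in rad. In form: [{"dx": .., "dy": .., "dz": .., "roll": ..}, ...]. A call has 1 to 5 rows; each row is the pose to reach, as a shift and turn from the pose commanded when the call began, along the tool's axes at that moment; what a row does not reach only later rows make up. A row lasts 1/12 s, in which the tool goes at most 41.7 mm and 7.16 degrees, less where a joint would pass 70% of its speed; a pose out of reach is approached as far as the arm can. A call with a gripper value outside its range is refused whole. OPENING is the opening, from -1 (shut) to 1 (fully open), set as the call begins (- or left out, the last holds). The fingers move at their own pace and stop on an object; FORCE is the grip in N (left out, the last holds). Time passes only in rows, so rows that repeat a pose let the fingers close. It gives the time, the measured TCP pose, the force and the opening at its end, in the units of the state.
- telemetry.observe(): the state, without advancing time (a new reading comes with each control period).
- get_image(name): name is "side" or "top" or "wrist"; returns a dict with "image" (384x512x3 uint8, red, green, blue), "z_map" (384x512 float32, m along the optical axis (not along the pixel's ray), 0 where there is no reading), "fovy" (degrees; the focal length in pixels is half the picture's height over the tangent of half this angle, whatever the lens; pixels are square), "cx", "cy" (the principal point, pixels), "world_to_cam" (4x4, takes a point from world to camera coordinates). Camera axes: x right, y down, z forward; pixel columns grow to the right and rows downward; lengths in m; the calibration is good to about 2 mm. A picture is of the moment at which its call begins.
- manip.finish_job(): hands the job in, once; it reports no verdict.
The state is a dict: "t": time; "joints": joint angles; "qd": joint speeds; "tau": joint torques, N m; "eef_pos": TCP position; "orientation": TCP orientation; "ft_force": force on the tool from outside, world axes, zero at the start; "moment": the same for the moment, N m; "finger_gap": opening from 0.0 (shut) to 1.0 (fully open).
Only numpy, scipy, OpenCV 4.12 (cv2) and the standard library are available. Lean on these libraries where they do the work, as an engineer would, in place of code of your own. Each camera call takes 0.05 s, during which the arm holds its last target. There are 200 camera calls.

## Task

Set the wire recipe stand to its third setting, the second steepest of its four: lift the back rest until its prop has dropped in behind the third rung, lower it gently by hand until the prop is seated there, and only then let go. Then take the tablet out of the grooved board rack and stand it gently on the rest, upright and in the middle, bottom edge on the ledge and screen facing out, leaning it back to the slope of the rest before you let go so that it ends flat against the wires. Keep the tablet off the worktop and leave the other things where they are.

Things in the scene. Friction and masses are not known exactly. Their poses are not given: they have to be found in the camera images.
- stand: Recipe stand of steel wire, 250 x 200 mm, 1.5 kg, loose, ledge away from the robot. Origin on the worktop under the middle of its base; x points from the reader's side back along the base, y across, z up. Base: two flat rails 8 mm high at y = +-90 mm, four round rungs 8 mm thick across them, like a ladder lying down. The back rest's hinge line: x = -115 mm, 22 mm up; the rest slopes back (to +x) as it rises.
- rest (a joint): Back rest's angle above level, rad; grows as it is lifted (to 1.45). It weighs 350 g and sinks until its prop catches: at 0.59 on rung 1, 0.86 on rung 2, 1.09 on rung 3, 1.30 on rung 4. It starts on rung 1. As it rises the prop's foot climbs each rung and drops behind it at about 0.88 (rung 2), 1.11 (rung 3), 1.34 (rung 4); lowered then, it catches there. A rung passed does not come back by itself.
- bar (a point): Middle of the round top bar of the back rest: 12 mm thick, 176 mm long, along the stand's y, 155 mm up the slope from the hinge and 3 mm behind it. Free of wires for 37 mm to either side: the two inner wires (6 mm) join it at 40 mm, the outer ones at 80 mm. A cross bar runs 50 mm below it along the slope. On the third setting it is about 158 mm above the worktop.
- seat (a point): Middle of the inner corner between ledge and wires, on the back rest near its hinge, where the middle of the tablet's lower back edge belongs. x points up the slope, along the wires; y across; z out of the front of the rest, square to the wires. The ledge is square to the wires, 168 mm wide and 23 mm deep, with a lip 16 mm high at its outer edge.
- prop_foot (a point): Middle of the foot bar (12 mm thick in its plastic sleeve, 200 mm long, along y) of the prop, a wire bail 125 mm long that hangs freely from the cross bar behind the rest (105 mm from the hinge) and trails its foot on the rails. Seated on the third setting it lies on the rails, 14 mm above the worktop and 10 mm on the hinge side of rung 3.
- rung1 (a point): Middle of the first rung of the base, 209 mm behind the hinge line and 12 mm above the worktop: lowest setting, farthest from the hinge.
- rung2 (a point): Middle of the second rung, 34 mm nearer the hinge.
- rung3 (a point): Middle of the third rung, 34 mm nearer again: the setting that is asked for.
- rung4 (a point): Middle of the fourth rung, nearest the hinge: steepest setting.
- tablet_centre (a point): Centre of the tablet, a rigid slab 200 mm high, 140 mm wide and 10 mm thick, 400 g, in an aluminium case with a black glass front. It starts upright in one of the rack's grooves, screen away from the robot. z points to its upper end, x out of its back, -x out of its screen, y along its width. Standing on the rest its top edge is 49 mm above the rest's top bar.
- tablet_screen (a point): Middle of the tablet's screen face, 5 mm from its centre on the screen side.
- tablet: The same tablet; origin in the middle of its lower edge, axes as for its centre.
- rack: Block of wood 160 x 150 x 60 mm, fixed, with three straight grooves along its y, 14 mm wide and 45 mm deep, 50 mm apart (at x = -50, 0 and 50 mm). Origin under its middle, on the worktop; z up. The groove floors are 15 mm above the worktop. The tablet stands in one groove, the two boards in the others, all turned alike.
- board_wood: Wooden chopping board 142 x 150 x 10 mm in a groove of the rack, 50 mm lower than the tablet; origin in the middle of its lower edge.
- board_white: White plastic chopping board 134 x 158 x 10 mm in a groove of the rack, 42 mm lower than the tablet; origin in the middle of its lower edge.
- scale: Flat kitchen scale 170 x 160 x 28 mm, fixed, with the mixing bowl on it; on the other side of the stand from the rack. Origin under its middle.
- mixing_bowl: White bowl, 136 mm across and 65 mm high, on the scale; origin under its middle.
- mug: Mug 82 mm across, 92 mm high, beyond the stand; origin under its middle.
- utensil_crock: Crock 100 mm across, 125 mm high, with spoons and a whisk that reach up to 230 mm, beyond the stand; origin under its middle.
- spray_bottle: Spray bottle 72 mm across, 197 mm high; origin under its middle.
- pepper_mill: Pepper mill 54 mm across, 168 mm high; origin under its middle.
- salt_jar: Glass jar 72 mm across, 95 mm high; origin under its middle.

How it is judged:
By the outcome, as a careful person would: the job done as asked, in the order asked, and still so for the second after the job is handed in, with the robot touching nothing.
It also fails if it takes over 61 s, if anything falls off the work surface, if the arm or the gripper's body presses on something with over 40 N, if the wrist force passes 120 N, or if a joint passes its speed limit or range.

## Working session

There is one attempt and no reset: what is moved stays moved. The work goes in short steps, Python scripts to look and compute and a shell command to move; the robot and the scene stay as the last step left them, time stands still between calls to the robot, and variables do not carry over. Pictures are saved under pics/ and viewed, about 8 in all and at most 12, crops included, and the job is handed in when it is done.

```bash
mkdir -p pics; cat > h.py <<'E'
import numpy as np, cv2, json
from rig import telemetry, get_image, manip
from scipy.spatial.transform import Rotation as R
def grab(n):
    d=get_image(n); h=d["image"].shape[0]
    d["f"]=h/2/np.tan(np.radians(d["fovy"])/2); d["T"]=np.linalg.inv(np.array(d["world_to_cam"])); return d
def world(d):
    h,w=d["z_map"].shape; u,v=np.meshgrid(np.arange(w),np.arange(h)); z=d["z_map"]
    p=np.stack([(u-d["cx"])/d["f"]*z,(v-d["cy"])/d["f"]*z,z],-1)
    return p@d["T"][:3,:3].T+d["T"][:3,3]
def proj(d,p):
    p=np.asarray(p,float); W=np.array(d["world_to_cam"]); c=p@W[:3,:3].T+W[:3,3]
    return np.stack([c[...,0]/c[...,2]*d["f"]+d["cx"],c[...,1]/c[...,2]*d["f"]+d["cy"]],-1)
def save(d,name): cv2.imwrite(f"pics/{name}.png",d["image"][...,::-1])
E
python3 - <<'E'
from h import *
for n in("top","side"):
    d=grab(n); save(d,n+"0"); np.savez("pics/"+n+"0.npz",**{k:np.array(v) for k,v in d.items()})
    print(n,d["fovy"],d["cx"],d["cy"],d["T"].round(3).tolist())
print(telemetry.observe())
a=cv2.imread("pics/top0.png");b=cv2.imread("pics/side0.png")
E
```

```text
top 46.95419698962266 252.8122266831859 190.32909112813334 [[0.007, -0.984, 0.175, 0.427], [-1.0, -0.009, -0.006, -0.007], [0.008, -0.175, -0.984, 1.234], [0.0, 0.0, 0.0, 1.0]]
side 42.59697341041279 259.672838598269 188.9445084150177 [[0.993, -0.073, 0.098, 0.475], [-0.121, -0.703, 0.701, -1.059], [0.017, -0.708, -0.706, 1.139], [0.0, 0.0, 0.0, 1.0]]
{'t': 0.1, 'joints': array([ 1.20140856e+00,  1.24419607e-01,  1.65154742e+00,  1.16697203e-05,
        1.36751398e+00, -8.26441397e-02]), 'qd': array([ 0.00081723, -0.00146174, -0.00275434, -0.00075658,  0.00228061,
       -0.00037255]), 'tau': array([ 1.93951062e-03, -4.24929178e+01, -3.66655326e+01,  8.80551943e-05,
        3.89696463e-03, -1.91267742e-05]), 'eef_pos': array([0.18369497, 0.62293566, 0.23818316]), 'orientation': array([ 1.42882246e-01,  9.89739245e-01, -9.18884425e-04, -2.17155396e-04]), 'ft_force': array([-0.10226161, -0.10225976,  0.81202789]), 'moment': array([-0.07577832, -0.02413546,  0.05263782]), 'finger_gap': 0.999399853625026}
```

View pics/top0.png

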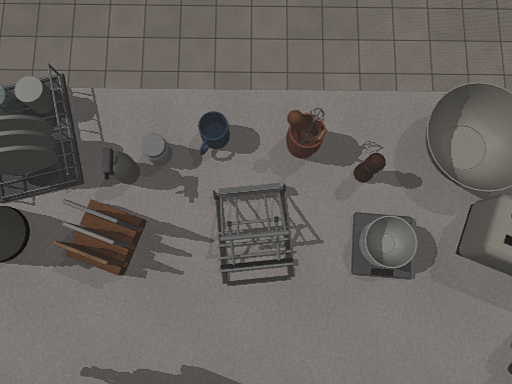

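View pics/side0.png

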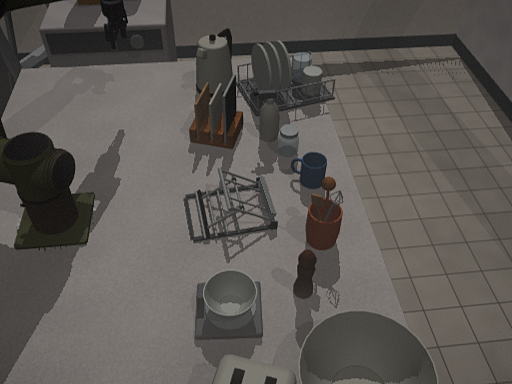

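The top view shows the stand at about (255,232), with its ledge at the top (v≈188, far side from the robot). The rack is at (103,237), with its tallest slab in the far groove near (104,212). The side view agrees: the dark tablet is at (231,98). Next I'll measure from depth.

```bash
python3 - <<'E'
from h import *
for n in("top","side"):
    d=dict(np.load(f"pics/{n}0.npz")); P=world(d); 
    # rack region
    m=(P[...,0]>.2)&(P[...,0]<.55)&(P[...,1]>.25)&(P[...,1]<.6)&(d["z_map"]>0)
    for lo,hi in((.205,.24),(.155,.18),(.05,.065)):
        q=P[m&(P[...,2]>lo)&(P[...,2]<hi)]
        if len(q)<5: print(n,lo,len(q));continue
        r=cv2.minAreaRect(q[:,:2].astype(np.float32)*1000)
        print(n,lo,len(q),q.mean(0).round(4),"z",np.percentile(q[:,2],[5,50,95]).round(3),r)
    m=(P[...,0]>.2)&(P[...,0]<.55)&(P[...,1]>-.15)&(P[...,1]<.15)&(d["z_map"]>0)
    for lo,hi in((.005,.02),(.02,.05),(.05,.09),(.095,.14)):
        q=P[m&(P[...,2]>lo)&(P[...,2]<hi)]
        if len(q)<5: print(n,lo,len(q));continue
        r=cv2.minAreaRect(q[:,:2].astype(np.float32)*1000)
        print(n,lo,len(q),q.mean(0).round(4),"z",np.percentile(q[:,2],[5,50,95]).round(3),r)
t=cv2.imread("pics/top0.png")[160:300,40:320]; s=cv2.imread("pics/side0.png")[60:260,170:330]
t=cv2.resize(t,None,fx=1.6,fy=1.6);t=cv2.resize(cv2.imread("pics/top0.png")[175:290,205:305],(400,460),interpolation=cv2.INTER_CUBIC); s=cv2.resize(cv2.imread("pics/side0.png")[160:250,175:285],(400,327),interpolation=cv2.INTER_CUBIC)
s=cv2.copyMakeBorder(s,0,133,0,0,cv2.BORDER_CONSTANT)
cv2.imwrite("pics/c1.png",np.clip(np.hstack([t,s]).astype(float)*1.6,0,255))
E
```

```text
top 0.205 101 [0.5413 0.3228 0.2144] z [0.21  0.215 0.218] ((543.673828125, 327.8843078613281), (61.592369079589844, 10.135472297668457), 69.75220489501953)
top 0.155 539 [0.4865 0.3858 0.1678] z [0.16  0.167 0.175] ((509.6127624511719, 382.14276123046875), (141.8050994873047, 109.35789489746094), 70.35824584960938)
top 0.05 1824 [0.4908 0.3752 0.0597] z [0.055 0.06  0.063] ((503.37493896484375, 380.2685852050781), (151.55947875976562, 148.97320556640625), 70.03677368164062)
top 0.005 1748 [ 0.4407 -0.0178  0.0118] z [0.005 0.012 0.019] ((376.2682800292969, -0.2022705078125), (299.43170166015625, 346.0997009277344), 89.76914978027344)
top 0.02 250 [ 0.4592 -0.0252  0.0275] z [0.02  0.023 0.046] ((470.2041015625, -19.166160583496094), (203.769775390625, 93.7077407836914), 86.3253402709961)
top 0.05 175 [0.5347 0.0093 0.0732] z [0.051 0.076 0.087] ((519.5324096679688, -7.630332946777344), (58.6761474609375, 150.3829345703125), 0.9562727212905884)
top 0.095 404 [ 0.5141 -0.0173  0.1088] z [0.099 0.11  0.114] ((524.0662841796875, -16.812103271484375), (37.79800796508789, 174.502883911132
[... 579 characters left out ...]
087890625, 0.35498046875), (298.80426025390625, 349.4729919433594), 89.99191284179688)
side 0.02 193 [ 0.4642 -0.0286  0.0283] z [0.02  0.024 0.045] ((486.4428405761719, -24.123977661132812), (105.12632751464844, 188.4379425048828), 4.541422367095947)
side 0.05 110 [ 0.5323 -0.0015  0.0704] z [0.052 0.069 0.087] ((518.7369995117188, -10.279396057128906), (62.44963455200195, 155.7746124267578), 0.2087966650724411)
side 0.095 232 [ 0.5178 -0.0229  0.1085] z [0.098 0.11  0.115] ((524.2288818359375, -18.742164611816406), (34.38453674316406, 179.28013610839844), 5.571221828460693)[ WARN:0@0.357] global loadsave.cpp:1063 imwrite_ Unsupported depth image for selected encoder is fallbacked to CV_8U.
```

View pics/c1.png

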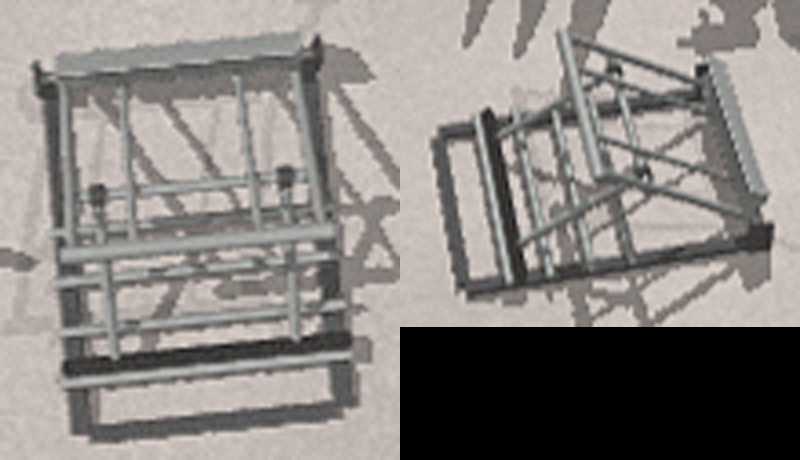

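The crop shows the top bar from (60,255) to (335,232), the ledge at the top, and the prop foot (black sleeve) in front of the lowest bar, rung 1. The rear end is at the bottom, towards the robot. Now I'll fit the bar and tablet lines.

```bash
python3 - <<'E'
from h import *
for n in("top","side"):
    d=dict(np.load(f"pics/{n}0.npz")); P=world(d)
    for name,b in (("tab",(.4,.68,.2,.48,.2,.24)),("bar",(.44,.53,-.13,.1,.100,.125)),("sleeve",(.3,.47,-.13,.1,.012,.024)),("ledge",(.55,.65,-.13,.1,.02,.06))):
        m=(d["z_map"]>0)
        for k in range(3): m&=(P[...,k]>b[2*k])&(P[...,k]<b[2*k+1])
        q=P[m]
        if name in("bar",):   # robust line
            for _ in range(4):
                vx,vy,x0,y0=cv2.fitLine(q[:,:2].astype(np.float32),cv2.DIST_HUBER,0,1e-4,1e-4).ravel()
                r=(q[:,0]-x0)*vy-(q[:,1]-y0)*vx; q=q[abs(r)<max(.008,1.5*abs(r).mean())]
            s=(q[:,0]-x0)*vx+(q[:,1]-y0)*vy; lo,hi=np.percentile(s,[.5,99.5]); c=(lo+hi)/2
            print(n,name,len(q),"dir",np.degrees(np.arctan2(vy,vx)).round(2),"len",(hi-lo).round(3),"c",(x0+c*vx).round(4),(y0+c*vy).round(4),"ztop",np.percentile(q[:,2],[50,90]).round(4))
        else:
            print(n,name,len(q),cv2.minAreaRect(q[:,:2].astype(np.float32)*1000),q.mean(0).round(3),np.percentile(q[:,2],[50,90,98]).round(4))
E
```

```text
top tab 279 ((589.0690307617188, 372.970458984375), (150.87130737304688, 116.42591857910156), 14.974930763244629) [0.558 0.362 0.214] [0.2143 0.2169 0.2185]
top bar 334 dir -83.94 len 0.173 c 0.5112 -0.0182 ztop [0.1107 0.1136]
top sleeve 646 ((433.9875183105469, -24.79613494873047), (69.51478576660156, 198.81976318359375), 3.048510789871216) [ 0.443 -0.018  0.017] [0.0173 0.0213 0.0234]
top ledge 635 ((616.4935913085938, -5.545967102050781), (66.42953491210938, 199.6671142578125), 2.9270763397216797) [0.632 0.003 0.044] [0.0473 0.0584 0.0597]
side tab 118 ((582.1914672851562, 341.915283203125), (129.71353149414062, 128.22853088378906), 44.08488082885742) [0.561 0.357 0.212] [0.2131 0.2173 0.2186]
side bar 172 dir -83.87 len 0.179 c 0.5131 -0.0196 ztop [0.1111 0.1144]
side sleeve 365 ((434.1236267089844, -25.88965606689453), (203.8040771484375, 71.69989013671875), 89.8817138671875) [ 0.445 -0.026  0.018] [0.0179 0.0214 0.0232]
side ledge 418 ((616.6444702148438, -5.7650146484375), (67.98854064941406, 203.11888122558594), 2.8400707244873047) [ 0.631 -0.005  0.042] [0.0392 0.0578 0.0595]
```

```bash
cat >> h.py <<'E'
def go(p,yaw=None):
    """remaining shift in tool axes (mm) and roll; yaw = world angle of jaw axis, deg (mod 180)"""
    s=telemetry.observe(); r=R.from_quat(s["orientation"]).as_matrix(); e=(np.array(p)-s["eef_pos"])*1000@r
    y=np.degrees(np.arctan2(r[1,1],r[0,1])); print("t",round(s["t"],2),"pos",s["eef_pos"].round(4),"jawyaw",y.round(2),"F",s["ft_force"].round(1),"gap",round(float(s["finger_gap"]),3))
    print("dx dy dz",e.round(1), "roll",None if yaw is None else round(-np.radians((yaw-y+90)%180-90),3))
E
python3 -m jog '[{"dx":-25,"dy":-26,"dz":-12},{"dx":-50,"dy":-52,"dz":-24},{"dx":-75,"dy":-78,"dz":-36},{"dx":-100,"dy":-104,"dz":-48},{"dx":-125,"dy":-130,"dz":-60}]'
python3 -m jog '[{"dx":-25,"dy":-26},{"dx":-50,"dy":-52},{"dx":-75,"dy":-78},{"dx":-100,"dy":-104},{"dx":-125,"dy":-130}]'
python3 -m jog '[{"dx":-25,"dy":-26},{"dx":-50,"dy":-52},{"dx":-75,"dy":-78},{"dx":-100,"dy":-104},{"dx":-125,"dy":-130}]'
python3 -m jog '[{"dx":-25,"dy":-26},{"dx":-50,"dy":-52},{"dx":-75,"dy":-78},{"dx":-100,"dy":-104},{"dx":-121,"dy":-133}]'
python3 -m jog '[{"roll":0.12},{"roll":0.24},{"roll":0.36},{"roll":0.48},{"roll":0.6}]' -0.2 30
python3 -m jog '[{"roll":0.12},{"roll":0.24},{"roll":0.36},{"roll":0.48},{"roll":0.578}]'
python3 - <<'E'
from h import *
go([.512,-.019,.2],6.1)
d=grab("wrist"); save(d,"w1"); np.savez("pics/w1.npz",**{k:np.array(v) for k,v in d.items()})
P=world(d)
for b in ((.44,.58,-.13,.1,.100,.125),(.3,.47,-.13,.1,.012,.024)):
    m=(d["z_map"]>0)
    for k in range(3): m&=(P[...,k]>b[2*k])&(P[...,k]<b[2*k+1])
    q=P[m]; print(len(q))
    if len(q)>20: print(q.min(0),q.max(0),np.median(q,0), cv2.minAreaRect(q[:,:2].astype(np.float32)*1000))
E
```

```text
t 0.1 pos [0.1837 0.6229 0.2382] jawyaw 73.57 F [-0.1 -0.1  0.8] gap 0.999
dx dy dz [-496.5 -522.8   39.1] roll 1.178
0
0validation failed for argument at $[0]...
validation failed for argument at $[0]...
validation failed for argument at $[0]...
validation failed for argument at $[0]...
validation failed for argument at $[0]...
validation failed for argument at $[0]...
```

View pics/w1.png

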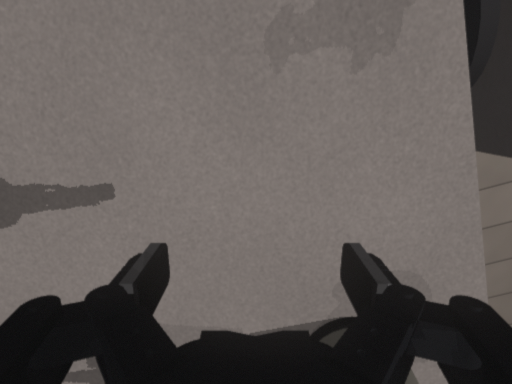

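All the calls were refused because every row needs all four keys. The arm hasn't moved, and this picture shows only bare worktop between the fingers. I'll resend the moves.

```bash

python3 -m jog '[{"dx":-25,"dy":-26,"dz":-12,"roll":0},{"dx":-50,"dy":-52,"dz":-24,"roll":0},{"dx":-75,"dy":-78,"dz":-36,"roll":0},{"dx":-100,"dy":-104,"dz":-48,"roll":0},{"dx":-125,"dy":-130,"dz":-60,"roll":0}]' && 
python3 -m jog '[{"dx":-25,"dy":-26,"dz":0,"roll":0},{"dx":-50,"dy":-52,"dz":0,"roll":0},{"dx":-75,"dy":-78,"dz":0,"roll":0},{"dx":-100,"dy":-104,"dz":0,"roll":0},{"dx":-125,"dy":-130,"dz":0,"roll":0}]' && 
python3 -m jog '[{"dx":-25,"dy":-26,"dz":0,"roll":0},{"dx":-50,"dy":-52,"dz":0,"roll":0},{"dx":-75,"dy":-78,"dz":0,"roll":0},{"dx":-100,"dy":-104,"dz":0,"roll":0},{"dx":-125,"dy":-130,"dz":0,"roll":0}]' && 
python3 -m jog '[{"dx":-25,"dy":-26,"dz":0,"roll":0},{"dx":-50,"dy":-52,"dz":0,"roll":0},{"dx":-75,"dy":-78,"dz":0,"roll":0},{"dx":-100,"dy":-104,"dz":0,"roll":0},{"dx":-121,"dy":-133,"dz":0,"roll":0}]' && 
python3 -m jog '[{"dx":0,"dy":0,"dz":0,"roll":0.12},{"dx":0,"dy":0,"dz":0,"roll":0.24},{"dx":0,"dy":0,"dz":0,"roll":0.36},{"dx":0,"dy":0,"dz":0,"roll":0.48},{"dx":0,"dy":0,"dz":0,"roll":0.6}]' -0.2 30 && 
python3 -m jog '[{"dx":0,"dy":0,"dz":0,"roll":0.12},{"dx":0,"dy":0,"dz":0,"roll":0.24},{"dx":0,"dy":0,"dz":0,"roll":0.36},{"dx":0,"dy":0,"dz":0,"roll":0.48},{"dx":0,"dy":0,"dz":0,"roll":0.578}]'
cat > bar.py <<'E'
from h import *
import sys
go([.512,-.019,.2],6.1)
d=grab("wrist"); save(d,sys.argv[1]); P=world(d); m=d["z_map"]>0
b=[float(x) for x in sys.argv[2:8]]
for k in range(3): m&=(P[...,k]>b[2*k])&(P[...,k]<b[2*k+1])
q=P[m]; print(len(q))
if len(q)>20: print(q.min(0),q.max(0),np.median(q,0), cv2.minAreaRect(q[:,:2].astype(np.float32)*1000))
E
python3 bar.py w1b .44 .58 -.13 .1 .1 .125
```

```text
t: 0.57
eef_pos: [0.2672, 0.4617, 0.2993]
orientation: [0.143, 0.99, -0.0, -0.0]
ft_force: [1.4, -0.4, 0.0]
finger_gap: 1.0
t: 0.98
eef_pos: [0.3504, 0.3017, 0.2991]
orientation: [0.143, 0.99, 0.0, 0.0]
ft_force: [0.6, 0.7, 0.8]
finger_gap: 1.0
t: 1.4
eef_pos: [0.4335, 0.1415, 0.2992]
orientation: [0.143, 0.99, 0.0, 0.0]
ft_force: [0.9, 1.1, -0.6]
finger_gap: 0.999
t: 1.82
eef_pos: [0.5123, -0.0202, 0.299]
orientation: [0.143, 0.99, 0.0, -0.0]
ft_force: [0.2, 0.4, -0.3]
finger_gap: 1.003
t: 2.23
eef_pos: [0.5115, -0.0187, 0.2988]
orientation: [0.432, 0.902, -0.0, -0.0]
ft_force: [0.8, 0.0, -0.1]
finger_gap: 0.395
t: 2.65
eef_pos: [0.5115, -0.0185, 0.2989]
orientation: [0.671, 0.742, -0.0, -0.0]
ft_force: [0.5, -0.1, -1.1]
finger_gap: 0.397
t 2.65 pos [ 0.5115 -0.0185  0.2989] jawyaw 5.75 F [ 0.5 -0.1 -1.1] gap 0.397
dx dy dz [-0.6  0.5 98.9] roll -0.006
1828
[ 0.49999477 -0.10711843  0.10007566] [0.54171988 0.06805496 0.11366941] [ 0.51452548 -0.00764602  0.11034563] ((521.2192993164062, -18.819374084472656), (26.048900604248047, 175.6249542236328), 5.484095573425293)
```

View pics/w1b.png

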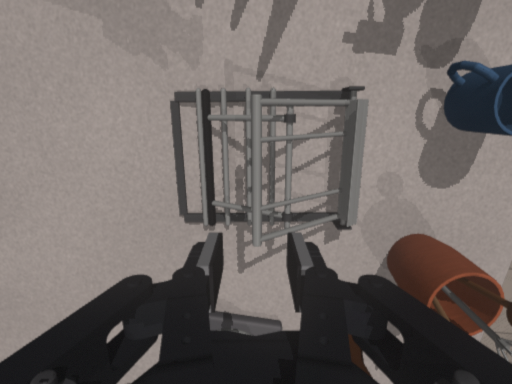

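The bar lies at (256,170), centred between the fingers. The measured bar axis is near (0.513,-0.019,0.106), so I'll descend and grip it.

```bash

python3 -m jog '[{"dx":0,"dy":1.5,"dz":40,"roll":-0.006},{"dx":0,"dy":1.5,"dz":80,"roll":-0.006},{"dx":0,"dy":1.5,"dz":120,"roll":-0.006},{"dx":0,"dy":1.5,"dz":160,"roll":-0.006},{"dx":0,"dy":1.5,"dz":180,"roll":-0.006}]' && 
python3 -m jog '[{"dx":0,"dy":0,"dz":12,"roll":0},{"dx":0,"dy":0,"dz":23,"roll":0},{"dx":0,"dy":0,"dz":23,"roll":0}]' && 
python3 -m jog '[{"dx":0,"dy":0,"dz":0,"roll":0},{"dx":0,"dy":0,"dz":0,"roll":0},{"dx":0,"dy":0,"dz":0,"roll":0},{"dx":0,"dy":0,"dz":0,"roll":0},{"dx":0,"dy":0,"dz":0,"roll":0}]' -1 40
python3 - <<'E'
from h import *
go([.512,-.019,.2],6.1)
a0=.59
f=lambda a: np.array([155*np.cos(a)+3*np.sin(a),155*np.sin(a)-3*np.cos(a)])
for a in np.append(np.arange(.59,1.2,.08),[1.16,1.18,1.09]): print(round(a,2),(f(a)-f(a0)).round(1)*[-1,1])
E
```

```text
t: 3.12
eef_pos: [0.5097, -0.0179, 0.1136]
orientation: [0.666, 0.746, -0.002, -0.003]
ft_force: [0.1, 0.9, -0.1]
finger_gap: 0.401
t: 3.37
eef_pos: [0.5124, -0.0183, 0.0948]
orientation: [0.666, 0.746, -0.001, -0.001]
ft_force: [-0.3, 0.7, 0.9]
finger_gap: 0.398
t: 3.78
eef_pos: [0.5139, -0.0186, 0.0982]
orientation: [0.666, 0.746, 0.0, 0.001]
ft_force: [-4.9, -0.7, 6.3]
finger_gap: 0.121
t 3.78 pos [ 0.5139 -0.0186  0.0982] jawyaw 6.42 F [-4.9 -0.7  6.3] gap 0.121
dx dy dz [  -0.3   -1.8 -101.8] roll 0.006
0.59 [-0.  0.]
0.67 [ 7.1 10.2]
0.75 [15.  19.7]
0.83 [23.6 28.6]
0.91 [33.  36.8]
0.99 [42.9 44.2]
1.07 [53.4 50.8]
1.15 [64.4 56.5]
1.16 [65.8 57.2]
1.18 [68.6 58.4]
1.09 [56.1 52.3]
```

```bash

python3 -m jog '[{"dx":0,"dy":3.5,"dz":-5,"roll":0},{"dx":0,"dy":7,"dz":-10,"roll":0},{"dx":0,"dy":11,"dz":-15,"roll":0},{"dx":0,"dy":15,"dz":-19.7,"roll":0},{"dx":0,"dy":19.2,"dz":-24.2,"roll":0}]' && 
python3 -m jog '[{"dx":0,"dy":4.4,"dz":-4.4,"roll":0},{"dx":0,"dy":9,"dz":-8.6,"roll":0},{"dx":0,"dy":13.8,"dz":-12.6,"roll":0},{"dx":0,"dy":18.6,"dz":-16.4,"roll":0},{"dx":0,"dy":23.7,"dz":-20,"roll":0}]' && 
python3 -m jog '[{"dx":0,"dy":5,"dz":-3.5,"roll":0},{"dx":0,"dy":10.5,"dz":-6.6,"roll":0},{"dx":0,"dy":16,"dz":-9.6,"roll":0},{"dx":0,"dy":21.5,"dz":-12.3,"roll":0},{"dx":0,"dy":22.9,"dz":-13,"roll":0}]'
python3 - <<'E'
from h import *
go([.512,-.019,.2],6.1)
d=grab("side"); save(d,"s2")
c=cv2.resize(cv2.imread("pics/s2.png")[140:260,160:300],(700,600),interpolation=cv2.INTER_CUBIC); cv2.imwrite("pics/s2c.png",cv2.convertScaleAbs(c,alpha=1.6))
E
```

```text
t: 4.2
eef_pos: [0.5306, -0.0168, 0.1206]
orientation: [0.666, 0.746, -0.002, -0.002]
ft_force: [-9.5, -3.4, 4.4]
finger_gap: 0.12
t: 4.62
eef_pos: [0.5545, -0.0142, 0.1428]
orientation: [0.666, 0.746, -0.002, -0.001]
ft_force: [-15.2, -2.3, 15.0]
finger_gap: 0.121
t: 5.03
eef_pos: [0.5797, -0.0115, 0.1565]
orientation: [0.666, 0.746, 0.0, 0.001]
ft_force: [-7.2, -2.6, 9.0]
finger_gap: 0.121
t 5.03 pos [ 0.5797 -0.0115  0.1565] jawyaw 6.42 F [-7.2 -2.6  9. ] gap 0.121
dx dy dz [  0.1 -68.1 -43.6] roll 0.006
```

View pics/s2c.png

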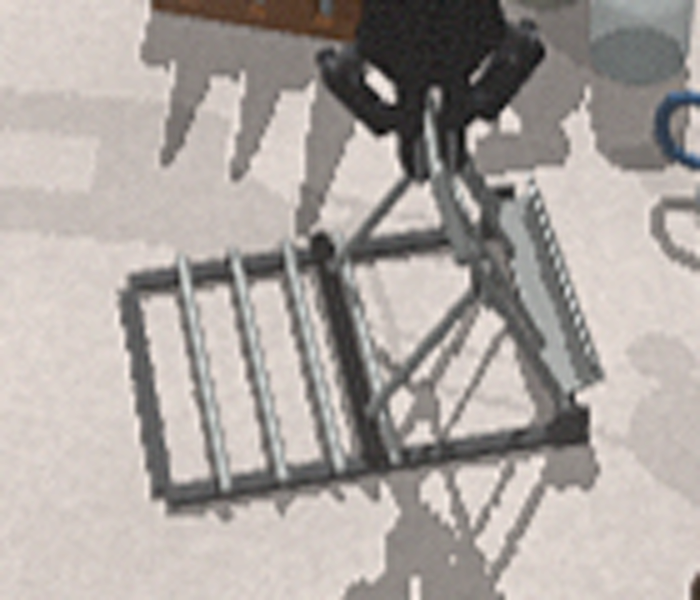

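The prop's black foot now lies between rung 3 and rung 4, past the third rung. I'll lower it gently along the arc.

```bash

python3 -m jog '[{"dx":0,"dy":-2.2,"dz":1,"roll":0},{"dx":0,"dy":-4.2,"dz":2,"roll":0},{"dx":0,"dy":-6.2,"dz":3,"roll":0},{"dx":0,"dy":-8,"dz":4,"roll":0},{"dx":0,"dy":-8,"dz":4,"roll":0}]'
python3 -m jog '[{"dx":0,"dy":-1,"dz":0.5,"roll":0},{"dx":0,"dy":-2,"dz":1.1,"roll":0},{"dx":0,"dy":-2,"dz":1.1,"roll":0},{"dx":0,"dy":-2,"dz":1.1,"roll":0}]'
python3 - <<'E'
from h import *
go([.512,-.019,.2],6.1)
E
```

```text
t: 5.5
eef_pos: [0.5715, -0.0124, 0.1523]
orientation: [0.666, 0.746, 0.0, 0.001]
ft_force: [-5.9, -2.0, 8.1]
finger_gap: 0.124
t: 5.83
eef_pos: [0.5699, -0.0125, 0.1515]
orientation: [0.666, 0.746, 0.001, 0.002]
ft_force: [-5.8, -2.3, 8.8]
finger_gap: 0.122
t 5.83 pos [ 0.5699 -0.0125  0.1515] jawyaw 6.42 F [-5.8 -2.3  8.8] gap 0.122
dx dy dz [ -0.  -58.2 -48.7] roll 0.005
```

```bash

python3 -m jog '[{"dx":0,"dy":-0.7,"dz":0.4,"roll":0},{"dx":0,"dy":-1.4,"dz":0.8,"roll":0},{"dx":0,"dy":-1.4,"dz":0.8,"roll":0}]'
python3 -m jog '[{"dx":0,"dy":-0.7,"dz":0.4,"roll":0},{"dx":0,"dy":-1.4,"dz":0.8,"roll":0},{"dx":0,"dy":-1.4,"dz":0.8,"roll":0}]'
python3 -m jog '[{"dx":0,"dy":-0.7,"dz":0.4,"roll":0},{"dx":0,"dy":-1.4,"dz":0.8,"roll":0},{"dx":0,"dy":-1.4,"dz":0.8,"roll":0}]'
```

```text
t: 6.08
eef_pos: [0.5694, -0.0126, 0.1512]
orientation: [0.666, 0.746, 0.002, 0.002]
ft_force: [-3.4, -2.2, 8.5]
finger_gap: 0.121
t: 6.33
eef_pos: [0.5693, -0.0127, 0.1512]
orientation: [0.666, 0.746, 0.003, 0.004]
ft_force: [-0.5, -0.4, 8.7]
finger_gap: 0.119
t: 6.58
eef_pos: [0.5692, -0.0127, 0.1511]
orientation: [0.667, 0.745, 0.004, 0.005]
ft_force: [2.7, 0.5, 8.4]
finger_gap: 0.122
```

The position has stopped and the x force is building, so the prop is seated. I'll release and go up.

```bash

python3 -m jog '[{"dx":0,"dy":1,"dz":-0.5,"roll":0},{"dx":0,"dy":1,"dz":-0.5,"roll":0}]'
python3 -m jog '[{"dx":0,"dy":0,"dz":0,"roll":0},{"dx":0,"dy":0,"dz":0,"roll":0},{"dx":0,"dy":0,"dz":0,"roll":0},{"dx":0,"dy":0,"dz":0,"roll":0}]' -0.3
python3 -m jog '[{"dx":0,"dy":0,"dz":-20,"roll":0},{"dx":0,"dy":0,"dz":-50,"roll":0},{"dx":0,"dy":0,"dz":-90,"roll":0},{"dx":0,"dy":0,"dz":-130,"roll":0},{"dx":0,"dy":0,"dz":-150,"roll":0}]'
cat > look.py <<'E'
from h import *
d=grab("wrist"); save(d,"w3"); ds={"wrist":d,"top":grab("top"),"side":grab("side")}
def boxed(P,d,b):
    m=d["z_map"]>0
    for k in range(3): m&=(P[...,k]>b[2*k])&(P[...,k]<b[2*k+1])
    return P[m]
for n,d in ds.items():
    P=world(d); q=boxed(P,d,(.5,.62,-.12,.1,.145,.175))
    if len(q)<20: print(n,"few",len(q)); continue
    for _ in range(4):
        vx,vy,x0,y0=cv2.fitLine(q[:,:2].astype(np.float32),cv2.DIST_HUBER,0,1e-4,1e-4).ravel()
        r=(q[:,0]-x0)*vy-(q[:,1]-y0)*vx; q=q[abs(r)<max(.008,1.5*abs(r).mean())]
    s=(q[:,0]-x0)*vx+(q[:,1]-y0)*vy; lo,hi=np.percentile(s,[.5,99.5]); c=(lo+hi)/2
    print(n,"bar",len(q),"dir",np.degrees(np.arctan2(vy,vx)).round(2),"len",(hi-lo).round(3),"c",(x0+c*vx).round(4),(y0+c*vy).round(4),"z",np.percentile(q[:,2],[50,95]).round(4))
    # tablet top slab
    q=boxed(P,d,(.48,.66,.27,.46,.2,.225)); 
    if len(q)>20:
        k=np.array([cv2.minAreaRect(q[:,:2].astype(np.float32)*1000)],dtype=object)[0]; print(n,"tab",len(q),k,np.percentile(q[:,2],[50,95]).round(4))
go([.566,.37,.31],-20)
save(ds["side"],"s3"); c=cv2.resize(cv2.imread("pics/s3.png")[140:260,160:300],(700,600),interpolation=cv2.INTER_CUBIC); cv2.imwrite("pics/s3c.png",cv2.convertScaleAbs(c,alpha=1.6))
E
python3 look.py
```

```text
t: 6.75
eef_pos: [0.5693, -0.0126, 0.1512]
orientation: [0.666, 0.746, 0.003, 0.004]
ft_force: [-0.2, -0.9, 8.5]
finger_gap: 0.123
t: 7.08
eef_pos: [0.5653, -0.0123, 0.1461]
orientation: [0.666, 0.746, -0.0, -0.0]
ft_force: [0.3, 0.3, 0.1]
finger_gap: 0.348
t: 7.5
eef_pos: [0.5669, -0.0125, 0.302]
orientation: [0.666, 0.746, 0.002, 0.003]
ft_force: [-0.2, -0.2, 1.2]
finger_gap: 0.347
wrist bar 2262 dir -83.93 len 0.173 c 0.5702 -0.013 z [0.1625 0.1642]
top bar 157 dir -84.27 len 0.125 c 0.5655 -0.004 z [0.1625 0.1659]
top tab 272 [(577.4816284179688, 371.49249267578125)
 (135.73512268066406, 109.58161926269531) 19.167884826660156] [0.2144 0.2178]
side bar 178 dir -84.27 len 0.181 c 0.5683 -0.0123 z [0.1628 0.1673]
side tab 33 [(589.9960327148438, 332.68829345703125)
 (134.08265686035156, 36.34702682495117) 18.829742431640625] [0.2128 0.2175]
t 7.65 pos [ 0.5664 -0.0125  0.299 ] jawyaw 6.42 F [-0.4 -0.9 -0.6] gap 0.349
dx dy dz [380.2  42.4 -11.1] roll 0.461
```

View pics/s3c.png

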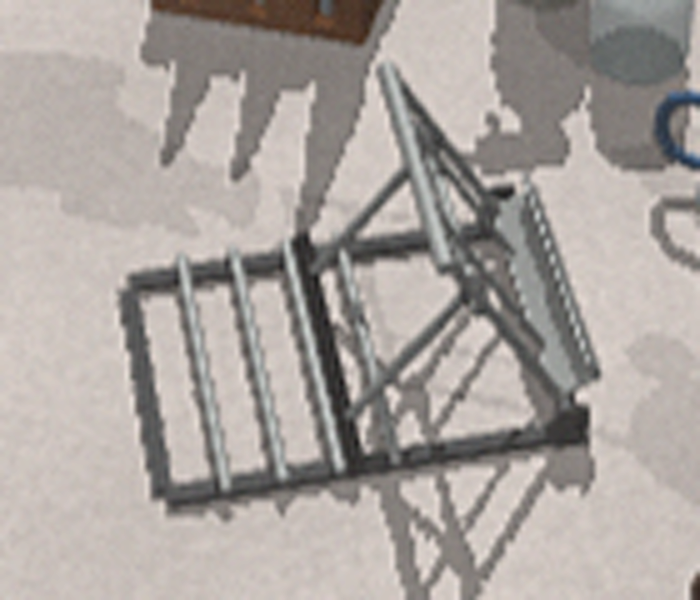

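The prop's black foot is seated right against rung 3, two rungs still lie outside it, and the bar top is at 0.164 m. Now I'll go above the tablet.

```bash

python3 -m jog '[{"dx":38,"dy":3.6,"dz":-6,"roll":0},{"dx":76,"dy":7,"dz":-12,"roll":0},{"dx":114,"dy":11,"dz":-18,"roll":0},{"dx":152,"dy":14.5,"dz":-24,"roll":0},{"dx":190,"dy":18,"dz":-30,"roll":0}]'
python3 -m jog '[{"dx":38,"dy":3.6,"dz":0,"roll":0.1},{"dx":76,"dy":7,"dz":0,"roll":0.2},{"dx":114,"dy":11,"dz":0,"roll":0.3},{"dx":152,"dy":14.5,"dz":0,"roll":0.4},{"dx":186,"dy":18,"dz":0,"roll":0.461}]'
python3 -m jog '[{"dx":0,"dy":0,"dz":0,"roll":0},{"dx":0,"dy":0,"dz":0,"roll":0}]'
cat > tab.py <<'E'
from h import *
go([.56,.365,.33],-20)
for n in ("wrist","top","side"):
    d=grab(n); P=world(d); m=(d["z_map"]>0)&(P[...,2]>.205)&(P[...,2]<.225)
    n_,t_=np.array([.94,-.342]),np.array([.342,.94])
    q=P[m]; u=(q[:,:2]-[.56,.365])@n_; v=(q[:,:2]-[.56,.365])@t_
    k=(abs(u)<.03)&(abs(v)<.09); u,v,z=u[k],v[k],q[k][:,2]
    if len(u)<20: print(n,len(u)); continue
    a,b=np.polyfit(v,u,1); w=abs(u-a*v-b)<.008; a,b=np.polyfit(v[w],u[w],1)
    print(n,len(u),"u off mm",b*1000,"tilt deg",np.degrees(np.arctan(a)),"v range",np.percentile(v[w],[.5,99.5])*1000,"u resid range",np.percentile((u-a*v-b)[w],[2,98])*1000,"z",np.percentile(z,[50,95]))
    if n=="wrist": save(d,"w4")
E
python3 tab.py
```

```text
t: 8.07
eef_pos: [0.5609, 0.1798, 0.3237]
orientation: [0.667, 0.745, -0.002, -0.001]
ft_force: [-0.1, 0.4, -0.9]
finger_gap: 0.351
t: 8.48
eef_pos: [0.5579, 0.3671, 0.323]
orientation: [0.82, 0.572, -0.002, -0.0]
ft_force: [-0.1, -0.2, 0.4]
finger_gap: 0.348
t: 8.65
eef_pos: [0.558, 0.3665, 0.3227]
orientation: [0.818, 0.575, -0.003, -0.0]
ft_force: [0.4, -0.1, 0.2]
finger_gap: 0.351
t 8.65 pos [0.558  0.3665 0.3227] jawyaw -19.81 F [ 0.4 -0.1  0.2] gap 0.351
dx dy dz [-0.7  2.4 -7.3] roll 0.003
wrist 1797 u off mm 0.41336533006869414 tilt deg 0.0950934758561808 v range [-68.2799914   68.22507246] u resid range [-4.74599827  5.02511154] z [0.21423531 0.21555329]
top 266 u off mm -2.696582063522019 tilt deg 0.13386900023987833 v range [-70.69399433  67.34281794] u resid range [-4.87622903  4.93248248] z [0.21405781 0.21738235]
side 101 u off mm 1.2051702615539615 tilt deg 0.6153904497672626 v range [-71.79552769  66.0033021 ] u resid range [-6.32999435  4.56839146] z [0.21466731 0.21967637]
```

View pics/w4.png

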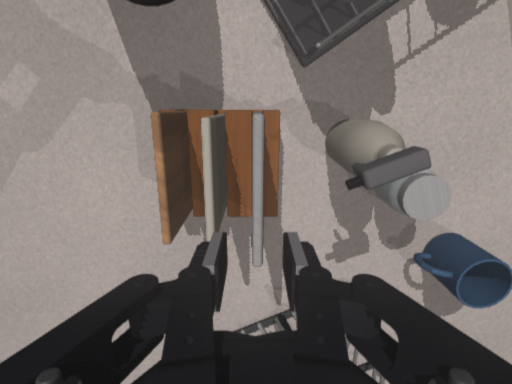

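The tablet is edge-on at (258,190), between the fingers and in the far groove, with the boards clear to its left. I'll descend, grip and lift.

```bash

python3 -m jog '[{"dx":-1,"dy":2.3,"dz":30,"roll":0.003},{"dx":-1,"dy":2.3,"dz":65,"roll":0.003},{"dx":-1,"dy":2.3,"dz":95,"roll":0.003},{"dx":-1,"dy":2.3,"dz":118,"roll":0.003},{"dx":-1,"dy":2.3,"dz":128,"roll":0.003}]'
python3 -m jog '[{"dx":0,"dy":0,"dz":3,"roll":0},{"dx":0,"dy":0,"dz":3,"roll":0},{"dx":0,"dy":0,"dz":3,"roll":0}]'
python3 -c "
from h import *
go([.5603,.3642,.192],-19.9)"
python3 -m jog '[{"dx":0,"dy":0,"dz":0,"roll":0},{"dx":0,"dy":0,"dz":0,"roll":0},{"dx":0,"dy":0,"dz":0,"roll":0},{"dx":0,"dy":0,"dz":0,"roll":0},{"dx":0,"dy":0,"dz":0,"roll":0}]' -1 60
python3 -m jog '[{"dx":0,"dy":0,"dz":-3,"roll":0},{"dx":0,"dy":0,"dz":-6,"roll":0},{"dx":0,"dy":0,"dz":-10,"roll":0},{"dx":0,"dy":0,"dz":-15,"roll":0},{"dx":0,"dy":0,"dz":-20,"roll":0}]'
```

```text
t: 9.22
eef_pos: [0.5593, 0.3607, 0.1934]
orientation: [0.821, 0.572, -0.004, -0.0]
ft_force: [-0.9, -0.3, -1.1]
finger_gap: 0.35
t: 9.47
eef_pos: [0.5621, 0.3635, 0.1978]
orientation: [0.82, 0.572, 0.002, 0.0]
ft_force: [0.1, 0.4, 0.7]
finger_gap: 0.348
t 9.47 pos [0.5621 0.3635 0.1978] jawyaw -20.21 F [0.1 0.4 0.7] gap 0.348
dx dy dz [ 0.  -2.   5.8] roll -0.005
t: 9.88
eef_pos: [0.5619, 0.3642, 0.1983]
orientation: [0.82, 0.572, 0.002, 0.0]
ft_force: [-0.9, -0.1, 5.9]
finger_gap: 0.103
t: 10.3
eef_pos: [0.5606, 0.3633, 0.215]
orientation: [0.82, 0.572, -0.001, -0.0]
ft_force: [-0.0, -0.1, -4.3]
finger_gap: 0.102
```

```bash

python3 -m jog '[{"dx":0,"dy":0,"dz":-25,"roll":0},{"dx":0,"dy":0,"dz":-60,"roll":0},{"dx":0,"dy":0,"dz":-95,"roll":0},{"dx":0,"dy":0,"dz":-130,"roll":0},{"dx":0,"dy":0,"dz":-155,"roll":0}]'
cat > led.py <<'E'
from h import *
th=np.radians(6.0); U=np.array([np.cos(th),np.sin(th)]); V=np.array([-np.sin(th),np.cos(th)]); H=np.array([.6434,-.005])
for n in ("top","side"):
    d=grab(n); P=world(d); q=P[d["z_map"]>0]; u=(q[:,:2]-H)@U*1000; v=(q[:,:2]-H)@V*1000; z=q[:,2]*1000
    k=(abs(v)<75)&(u>-20)&(u<45)&(z>14)&(z<120); 
    for lo,hi in ((14,22),(22,30),(30,38),(38,44),(44,50),(50,56),(56,70)):
        w=k&(z>=lo)&(z<hi); print(n,lo,w.sum(), np.percentile(u[w],[5,50,95]).round(1) if w.sum()>3 else "")
    w=(abs(v)<110)&(u>8)&(u<30)&(z>44)&(z<62); print("v lip",np.percentile(v[w],[1,50,99]).round(1), np.polyfit(v[w],u[w],1).round(3))
    w=(q[:,0]>.6)&(q[:,0]<.75)&(q[:,1]>-.2)&(q[:,1]<-.03)&(q[:,2]>.1); print("crock near x",np.percentile(q[w][:,0],1) if w.sum()>9 else 0,"max y",q[w][:,1].max() if w.any() else 0)
go(np.r_[H+.003*U,.37],6)
E
python3 led.py
```

```text
t: 10.72
eef_pos: [0.5614, 0.3637, 0.3751]
orientation: [0.82, 0.572, 0.002, 0.0]
ft_force: [0.1, 0.1, -2.7]
finger_gap: 0.107
top 14 0 
top 22 41 [-9.5 -7.3 -2.6]
top 30 286 [-8.6 -0.7  9. ]
top 38 153 [-1.   8.6 19.8]
top 44 47 [-11.6  17.5  19.4]
top 50 56 [-14.4  14.   16.2]
top 56 61 [-18.5  10.8  12.9]
v lip [-79.9   4.3  83.8] [-2.0000e-03  1.3635e+01]
crock near x 0.6008525792896277 max y -0.04604260383930188
side 14 0 
side 22 16 [-7.  -3.9  2.4]
side 30 172 [-7.1  1.3 11.4]
side 38 95 [-5.9 11.1 17.4]
side 44 33 [-13.8  18.6  21.1]
side 50 22 [-14.8  16.4  18.4]
side 56 45 [-18.3  12.6  15. ]
v lip [-83.8 -16.   83.8] [ 0.    15.188]
crock near x 0.6001653163854253 max y -0.04550564271528046
t 10.82 pos [0.5627 0.3643 0.3785] jawyaw -20.17 F [ 0.9  0.7 -2. ] gap 0.103
dx dy dz [-317.6  205.7    7.2] roll -0.457
```

```bash

python3 -m jog '[{"dx":-12,"dy":7.7,"dz":0,"roll":0},{"dx":-32,"dy":20.5,"dz":0,"roll":0},{"dx":-55,"dy":35,"dz":0,"roll":0},{"dx":-80,"dy":51,"dz":0,"roll":0},{"dx":-105,"dy":67,"dz":0,"roll":0}]'
python3 -m jog '[{"dx":-25,"dy":16,"dz":0,"roll":0},{"dx":-50,"dy":32,"dz":0,"roll":0},{"dx":-75,"dy":48,"dz":0,"roll":0},{"dx":-100,"dy":64,"dz":0,"roll":0},{"dx":-125,"dy":80,"dz":0,"roll":0}]'
python3 -m jog '[{"dx":-25,"dy":16,"dz":0,"roll":-0.1},{"dx":-50,"dy":32,"dz":0,"roll":-0.2},{"dx":-72,"dy":46,"dz":0,"roll":-0.3},{"dx":-84,"dy":53.5,"dz":0,"roll":-0.4},{"dx":-88.7,"dy":56.5,"dz":0,"roll":-0.457}]'
python3 -m jog '[{"dx":0,"dy":0,"dz":0,"roll":0},{"dx":0,"dy":0,"dz":0,"roll":0},{"dx":0,"dy":0,"dz":0,"roll":0},{"dx":0,"dy":0,"dz":0,"roll":0}]'
cat > chk.py <<'E'
from h import *
H=np.array([.6434,-.005]); th=np.radians(6.0); U=np.array([np.cos(th),np.sin(th)]); V=np.array([-np.sin(th),np.cos(th)])
go(np.r_[H+.0005*U,.30],6)
d=grab("side"); P=world(d); q=P[d["z_map"]>0]; w=(q[:,0]>.66)&(q[:,0]<.8)&(q[:,1]>-.2)&(q[:,1]<-.06)&(q[:,2]>.09)&(q[:,2]<.3)
if w.sum()>9: print("crock",np.percentile(q[w],[1,99],axis=0).round(3))
u=(q[:,:2]-H)@U*1000; v=(q[:,:2]-H)@V*1000; z=q[:,2]*1000
w=(abs(u)<30)&(abs(v)<90)&(z>150)&(z<395); print("tablet v",np.percentile(v[w],[1,99]).round(1),"u",np.percentile(u[w],[2,50,98]).round(1),"z",np.percentile(z[w],[1,99]).round(1))
save(d,"s5"); c=cv2.resize(cv2.imread("pics/s5.png")[40:290,130:370],(576,600),interpolation=cv2.INTER_CUBIC); cv2.imwrite("pics/s5c.png",cv2.convertScaleAbs(c,alpha=1.6))
E
python3 chk.py
```

```text
t: 11.23
eef_pos: [0.5869, 0.24, 0.3662]
orientation: [0.82, 0.573, -0.003, -0.001]
ft_force: [1.2, -0.3, -4.2]
finger_gap: 0.101
t: 11.65
eef_pos: [0.6188, 0.0948, 0.3664]
orientation: [0.82, 0.572, -0.003, -0.001]
ft_force: [0.6, -0.1, -3.7]
finger_gap: 0.1
t: 12.07
eef_pos: [0.6413, -0.0091, 0.366]
orientation: [0.669, 0.744, -0.002, -0.002]
ft_force: [-0.4, 0.7, -4.3]
finger_gap: 0.105
t: 12.4
eef_pos: [0.6418, -0.0052, 0.3695]
orientation: [0.669, 0.743, -0.0, -0.001]
ft_force: [-1.2, -0.3, -3.6]
finger_gap: 0.104
t 12.4 pos [ 0.6418 -0.0052  0.3695] jawyaw 6.02 F [-1.2 -0.3 -3.6] gap 0.104
dx dy dz [-0.   2.3 69.5] roll 0.0
crock [[ 0.738 -0.199  0.091]
 [ 0.8   -0.108  0.217]]
tablet v [-72.1  66.9] u [-16.7  -6.9   9.2] z [191.  393.8]
```

View pics/s5c.png

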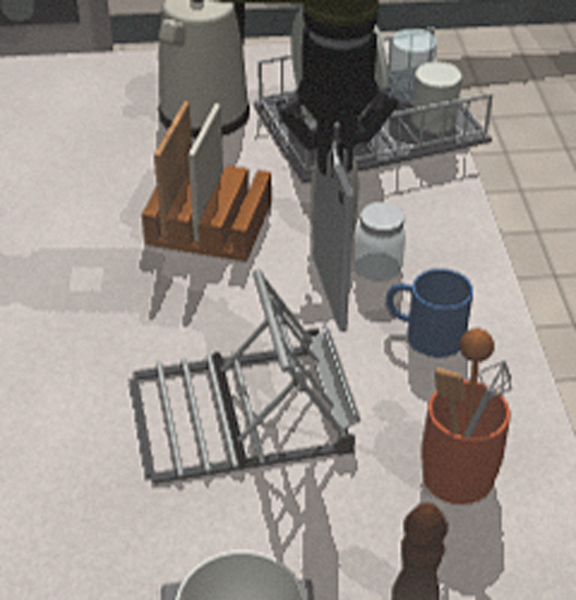

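The tablet hangs upright at (330,240), bright back towards the robot, and the crock is clear. I'll lower it toward the ledge.

```bash

python3 -m jog '[{"dx":0.2,"dy":0.5,"dz":15,"roll":0},{"dx":0.4,"dy":1,"dz":40,"roll":0},{"dx":0.8,"dy":1.5,"dz":70,"roll":0},{"dx":1,"dy":2,"dz":92,"roll":0},{"dx":1,"dy":2,"dz":104,"roll":0}]'
python3 -m jog '[{"dx":0,"dy":0,"dz":0,"roll":0},{"dx":0,"dy":0,"dz":0,"roll":0},{"dx":0,"dy":0,"dz":0,"roll":0},{"dx":0,"dy":0,"dz":0,"roll":0}]'
python3 - <<'E'
from h import *
H=np.array([.6434,-.005]); th=np.radians(6.0); U=np.array([np.cos(th),np.sin(th)])
go(np.r_[H+.0005*U,.22],6)
for n in("top","side"):
    d=grab(n); P=world(d); q=P[d["z_map"]>0]; V=np.array([-U[1],U[0]])
    u=(q[:,:2]-H)@U*1000; v=(q[:,:2]-H)@V*1000; z=q[:,2]*1000
    w=(abs(u)<25)&(abs(v)<62)&(z>45)&(z<140)&(abs(v)>0)
    for lo in (45,52,58,64,75,90,110):
        k=w&(z>=lo)&(z<lo+8); print(n,lo,k.sum(),np.percentile(u[k],[5,25,50,75,95]).round(1) if k.sum()>4 else "")
    w=(abs(u)<12)&(abs(v)<90)&(z>120)&(z<270);print("v",np.percentile(v[w],[1,99]).round(1) if w.sum()>9 else"")
E
```

```text
t: 12.87
eef_pos: [0.6421, -0.0039, 0.261]
orientation: [0.669, 0.743, -0.002, -0.003]
ft_force: [-1.1, 0.1, -4.7]
finger_gap: 0.104
t: 13.2
eef_pos: [0.6452, -0.0047, 0.2693]
orientation: [0.669, 0.743, 0.001, 0.002]
ft_force: [-0.1, 0.0, -3.9]
finger_gap: 0.107
t 13.2 pos [ 0.6452 -0.0047  0.2693] jawyaw 6.02 F [-0.1  0.  -3.9] gap 0.107
dx dy dz [-0.1 -1.6 49.3] roll 0.0
top 45 0 
top 52 0 
top 58 0 
top 64 0 
top 75 0 
top 90 6 [-5.6 -5.4 -5.4 -5.1 -4.9]
top 110 18 [-6.  -5.6 -5.4 -5.1 -4.7]
v [-44.6  68.8]
side 45 10 [-16.  -14.5 -12.3  18.5  19.6]
side 52 16 [-20.4 -16.1 -12.5  13.3  15.9]
side 58 9 [-22.4 -20.2 -17.4 -14.9  12.4]
side 64 8 [-24.1 -23.5 -23.2 -21.7 -20.6]
side 75 1 
side 90 16 [-4.2 -4.  -3.6 -3.2 -2.8]
side 110 25 [-4.5 -3.7 -3.2 -2.9 -2.5]
v [-72.8  65.3]
```

```bash

python3 -m jog '[{"dx":0,"dy":0,"dz":5,"roll":0},{"dx":0,"dy":0,"dz":12,"roll":0},{"dx":0,"dy":0,"dz":20,"roll":0},{"dx":0,"dy":0,"dz":26,"roll":0},{"dx":0,"dy":0,"dz":30,"roll":0}]'
python3 -m jog '[{"dx":0,"dy":0,"dz":2,"roll":0},{"dx":0,"dy":0,"dz":4,"roll":0},{"dx":0,"dy":0,"dz":6,"roll":0},{"dx":0,"dy":0,"dz":7,"roll":0},{"dx":0,"dy":0,"dz":7,"roll":0}]'
python3 -m jog '[{"dx":0,"dy":0,"dz":1.5,"roll":0},{"dx":0,"dy":0,"dz":3,"roll":0},{"dx":0,"dy":0,"dz":4,"roll":0},{"dx":0,"dy":0,"dz":4,"roll":0}]'
```

```text
t: 13.72
eef_pos: [0.6433, -0.0046, 0.2343]
orientation: [0.669, 0.743, -0.001, -0.001]
ft_force: [-0.2, 0.1, -4.7]
finger_gap: 0.102
t: 14.13
eef_pos: [0.6441, -0.0047, 0.2295]
orientation: [0.669, 0.743, -0.0, -0.0]
ft_force: [0.4, 0.2, -4.1]
finger_gap: 0.103
t: 14.47
eef_pos: [0.6439, -0.0046, 0.2252]
orientation: [0.669, 0.743, -0.0, -0.0]
ft_force: [0.3, 0.5, -4.6]
finger_gap: 0.105
```

Now small steps until contact.

```bash

python3 -m jog '[{"dx":0,"dy":0,"dz":1,"roll":0},{"dx":0,"dy":0,"dz":2,"roll":0},{"dx":0,"dy":0,"dz":3,"roll":0},{"dx":0,"dy":0,"dz":3,"roll":0}]'
python3 -m jog '[{"dx":0,"dy":0,"dz":1,"roll":0},{"dx":0,"dy":0,"dz":2,"roll":0},{"dx":0,"dy":0,"dz":2,"roll":0}]'
python3 -m jog '[{"dx":0,"dy":0,"dz":1,"roll":0},{"dx":0,"dy":0,"dz":2,"roll":0},{"dx":0,"dy":0,"dz":2,"roll":0}]'
```

```text
t: 14.8
eef_pos: [0.6439, -0.0046, 0.2222]
orientation: [0.669, 0.743, -0.0, -0.0]
ft_force: [-0.7, 0.3, -3.6]
finger_gap: 0.105
t: 15.05
eef_pos: [0.6441, -0.0046, 0.2203]
orientation: [0.669, 0.743, 0.0, 0.0]
ft_force: [1.2, -0.9, -3.9]
finger_gap: 0.101
t: 15.3
eef_pos: [0.6445, -0.0047, 0.2194]
orientation: [0.669, 0.743, 0.0, 0.001]
ft_force: [-0.1, -0.7, -0.1]
finger_gap: 0.102
```

Contact at TCP z≈0.22, with the weight now on the ledge as computed. The tool can't tilt, so I'll open the fingers into a loose cage and lean the tablet back between them in small steps.

```bash

python3 -m jog '[{"dx":0,"dy":-1,"dz":0,"roll":0},{"dx":0,"dy":-2,"dz":0,"roll":0},{"dx":0,"dy":-2,"dz":0,"roll":0}]' -0.68 20
python3 -m jog '[{"dx":0,"dy":-3,"dz":1.5,"roll":0},{"dx":0,"dy":-6,"dz":3,"roll":0},{"dx":0,"dy":-9.5,"dz":4.5,"roll":0},{"dx":0,"dy":-12.5,"dz":5.5,"roll":0},{"dx":0,"dy":-12.5,"dz":5.5,"roll":0}]' -0.66
cat > tl.py <<'E'
from h import *
import sys
H=np.array([.6434,-.005]); th=np.radians(6.0); U=np.array([np.cos(th),np.sin(th)]); V=np.array([-U[1],U[0]])
s=telemetry.observe(); print("t",s["t"],"tool u,v,z",((s["eef_pos"][:2]-H)@U*1000).round(1),((s["eef_pos"][:2]-H)@V*1000).round(1),(s["eef_pos"][2]*1000).round(1),"gap",s["finger_gap"].round(3),s["ft_force"].round(1))
for n in("top","side"):
    d=grab(n); save(d,sys.argv[1]+n); P=world(d); q=P[d["z_map"]>0]
    u=(q[:,:2]-H)@U*1000; v=(q[:,:2]-H)@V*1000; z=q[:,2]*1000
    w=(u>-125)&(u<15)&(abs(v)<68)&(abs(v)>35)&(z>170)&(z<245)
    for lo in (170,180,190,200,210,220,230): 
        k=w&(z>=lo)&(z<lo+10); print(n,lo,k.sum(),np.percentile(u[k],[5,50,95]).round(1) if k.sum()>4 else "")
E
python3 tl.py l1
```

```text
t: 15.55
eef_pos: [0.6421, -0.0049, 0.2191]
orientation: [0.669, 0.743, 0.0, 0.0]
ft_force: [0.2, 0.4, 0.6]
finger_gap: 0.163
t: 15.97
eef_pos: [0.6288, -0.0062, 0.2125]
orientation: [0.669, 0.743, -0.0, -0.0]
ft_force: [-0.3, 0.6, -0.3]
finger_gap: 0.169Traceback (most recent call last):
  File "tl.py", line 4, in <module>
    s=telemetry.observe(); print("t",s["t"],"tool u,v,z",((s["eef_pos"][:2]-H)@U*1000).round(1),((s["eef_pos"][:2]-H)@V*1000).round(1),(s["eef_pos"][2]*1000).round(1),"gap",s["finger_gap"].round(3),s["ft_force"].round(1))
                                                                                                                                                                             ^^^^^^^^^^^^^^^^^^^^^
AttributeError: 'float' object has no attribute 'round'
```

```bash
sed -i 's/s\["finger_gap"\].round(3)/s["finger_gap"]/' tl.py; python3 tl.py l1; python3 - <<'E'
import cv2
c=cv2.imread("pics/l1side.png")[80:260,160:340]; cv2.imwrite("pics/l1c.png",cv2.convertScaleAbs(cv2.resize(c,(600,600),interpolation=cv2.INTER_CUBIC),alpha=1.6))
E
```

```text
t 15.9667 tool u,v,z -14.7 0.3 212.5 gap 0.16915725470482398 [-0.3  0.6 -0.3]
top 170 9 [-19.1 -18.5 -17.8]
top 180 5 [-19.7 -19.4 -19.3]
top 190 9 [-20.6 -20.3 -19.8]
top 200 8 [-21.5 -21.1 -20.7]
top 210 4 
top 220 13 [-23.5 -22.5 -15.7]
top 230 61 [-23.  -19.5 -14.3]
side 170 9 [-16.8 -15.4 -10.1]
side 180 8 [-17.7 -16.7  -9.8]
side 190 9 [-18.3 -18.  -10.6]
side 200 8 [-19.8 -18.6  -9.6]
side 210 7 [-20.4 -19.9 -14. ]
side 220 10 [-20.9 -20.2 -11.6]
side 230 29 [-20.5 -17.4 -12.6]
```

View pics/l1c.png

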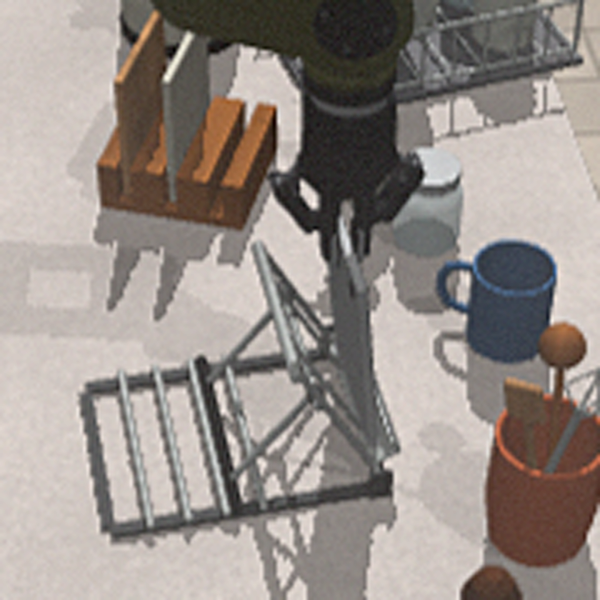

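The tablet stands in the ledge channel leaning back about 5° between the fingers, and the prop is still at rung 3. I'll continue the lean.

```bash

python3 -m jog '[{"dx":0,"dy":-4,"dz":0.5,"roll":0},{"dx":0,"dy":-8,"dz":1,"roll":0},{"dx":0,"dy":-12,"dz":1.5,"roll":0},{"dx":0,"dy":-15.5,"dz":2,"roll":0}]' -0.61
python3 -m jog '[{"dx":0,"dy":-4,"dz":1,"roll":0},{"dx":0,"dy":-8,"dz":2,"roll":0},{"dx":0,"dy":-12,"dz":3,"roll":0},{"dx":0,"dy":-16,"dz":4,"roll":0}]' -0.55
python3 -m jog '[{"dx":0,"dy":-4,"dz":1,"roll":0},{"dx":0,"dy":-8,"dz":2,"roll":0},{"dx":0,"dy":-12,"dz":3.5,"roll":0},{"dx":0,"dy":-15.5,"dz":5,"roll":0},{"dx":0,"dy":-15.5,"dz":5,"roll":0}]' -0.49
python3 tl.py l2
```

```text
t: 16.4
eef_pos: [0.6137, -0.0078, 0.2109]
orientation: [0.669, 0.743, -0.0, -0.0]
ft_force: [-1.0, -1.1, -0.4]
finger_gap: 0.193
t: 16.73
eef_pos: [0.5978, -0.0095, 0.2069]
orientation: [0.669, 0.743, -0.0, -0.0]
ft_force: [-1.3, 0.9, -0.6]
finger_gap: 0.227
t: 17.15
eef_pos: [0.582, -0.0112, 0.2016]
orientation: [0.669, 0.743, -0.0, -0.0]
ft_force: [-1.8, -0.5, 0.7]
finger_gap: 0.255
t 17.15 tool u,v,z -61.7 0.3 201.6 gap 0.2553033657370818 [-1.8 -0.5  0.7]
top 170 1 
top 180 4 
top 190 6 [-55.1 -53.4 -52.3]
top 200 8 [-58.7 -56.7 -55.9]
top 210 20 [-72.8 -63.2 -59.9]
top 220 41 [-73.3 -69.4 -64.8]
top 230 0 
side 170 9 [-53.8 -44.8 -42.9]
side 180 9 [-54.  -48.9 -46.6]
side 190 10 [-58.1 -52.4 -50.1]
side 200 6 [-63.9 -55.3 -54.6]
side 210 13 [-70.4 -63.3 -57.4]
side 220 29 [-70.8 -66.6 -61.1]
side 230 0
```

```bash

python3 -m jog '[{"dx":0,"dy":-3.5,"dz":1.5,"roll":0},{"dx":0,"dy":-7,"dz":3,"roll":0},{"dx":0,"dy":-10.5,"dz":4.5,"roll":0},{"dx":0,"dy":-14,"dz":6,"roll":0}]' -0.42
python3 -m jog '[{"dx":0,"dy":-2,"dz":1,"roll":0},{"dx":0,"dy":-4,"dz":2,"roll":0},{"dx":0,"dy":-6,"dz":3,"roll":0},{"dx":0,"dy":-8,"dz":4,"roll":0},{"dx":0,"dy":-8,"dz":4,"roll":0}]' -0.38
python3 tl.py l3
```

```text
t: 17.58
eef_pos: [0.5685, -0.0126, 0.1956]
orientation: [0.669, 0.743, -0.0, -0.0]
ft_force: [-1.0, 0.9, -0.6]
finger_gap: 0.288
t: 18.0
eef_pos: [0.5608, -0.0134, 0.192]
orientation: [0.669, 0.743, 0.0, 0.0]
ft_force: [-0.0, 0.3, -0.1]
finger_gap: 0.308
t 18.0 tool u,v,z -83.0 0.3 192.0 gap 0.3078354317659423 [-0.   0.3 -0.1]
top 170 0 
top 180 0 
top 190 0 
top 200 15 [-94.9 -91.5 -82.4]
top 210 34 [-94.3 -89.6 -85.6]
top 220 0 
top 230 0 
side 170 18 [-67.2 -64.8 -62.5]
side 180 15 [-76.  -70.  -67.5]
side 190 21 [-86.4 -75.2 -71.6]
side 200 29 [-91.9 -82.6 -78.4]
side 210 24 [-93.2 -88.5 -84. ]
side 220 0 
side 230 0
```

```bash

python3 -m jog '[{"dx":0,"dy":-1,"dz":0,"roll":0},{"dx":0,"dy":-2,"dz":0,"roll":0},{"dx":0,"dy":-2,"dz":0,"roll":0},{"dx":0,"dy":-2,"dz":0,"roll":0}]' -0.34
cat > fit.py <<'E'
from h import *
import sys
H=np.array([.6434,-.005]); th=np.radians(6.0); U=np.array([np.cos(th),np.sin(th)]); V=np.array([-U[1],U[0]])
s=telemetry.observe(); print(s["t"],s["ft_force"].round(1),s["finger_gap"])
for n in("top","side"):
    d=grab(n); save(d,sys.argv[1]+n); P=world(d); q=P[d["z_map"]>0]
    u=(q[:,:2]-H)@U*1000; v=(q[:,:2]-H)@V*1000; z=q[:,2]*1000
    pred=-2+11.3-(z-32)*.5206
    w=(abs(u-pred)<9)&(abs(v)<66)&(abs(v)>int(sys.argv[2]))&(z>75)&(z<200)
    A=np.c_[z[w],v[w],np.ones(w.sum())]; c,*_=np.linalg.lstsq(A,u[w],rcond=None)
    for _ in range(3):
        r=u[w]-A@c; k=abs(r)<2.5*r.std(); c,*_=np.linalg.lstsq(A[k],u[w][k],rcond=None)
    print(n,w.sum(),"slope from level rad",np.arctan2(1,-c[0]).round(3),"twist deg",np.degrees(c[1]).round(2),"u at z=100",(c[0]*100+c[2]).round(1),"pred",-2+11.3-68*.5206,"rms",r.std().round(2))
    w=(abs(u-pred)<14)&(z>80)&(z<216)&(abs(v)<95); print(" v ext",np.percentile(v[w],[.5,99.5]).round(1)); 
    w=(u>-105)&(u<-78)&(z>196)&(z<230)&(abs(v)<68)&(abs(v)>30); print(" top u",np.percentile(u[w],[3,97]).round(1),"z",np.percentile(z[w],[50,97]).round(1))
    w=(u>-76-6)&(u<-68)&(z>150)&(z<172)&(abs(v)>71)&(abs(v)<86); print(" bar end z", np.percentile(z[w],[50,95]).round(1) if w.sum()>3 else w.sum())
E
python3 fit.py f1 35
```

```text
t: 18.43
eef_pos: [0.5592, -0.0136, 0.1922]
orientation: [0.669, 0.743, 0.0, 0.0]
ft_force: [0.8, 0.5, 0.5]
finger_gap: 0.33
18.4333 [0.8 0.5 0.5] 0.3300813604769708
top 0 slope from level rad 1.571 twist deg 0.0 u at z=100 0.0 pred -26.100799999999996 rms nan
 v ext [-59.6  58.6]
 top u [-95.1 -85.2] z [211.3 214.7]
 bar end z [162.7 166.7]
side 174 slope from level rad 1.088 twist deg 0.13 u at z=100 -25.3 pred -26.100799999999996 rms 1.51
 v ext [-84.5  65.8]
 top u [-92.8 -79.2] z [210.6 214.6]
 bar end z [162.4 166.4]
  ret = _var(a, axis=axis, dtype=dtype, out=out, ddof=ddof,
  arrmean = um.true_divide(arrmean, div, out=arrmean,
  ret = ret.dtype.type(ret / rcount)
```

The screen slope is 1.088 rad and the top edge stays at its place with the forces near zero, so the tablet is flat on the wires. I'll release and rise straight up.

```bash

python3 -m jog '[{"dx":0,"dy":0,"dz":0,"roll":0},{"dx":0,"dy":0,"dz":0,"roll":0},{"dx":0,"dy":0,"dz":0,"roll":0}]' -0.05
python3 -m jog '[{"dx":0,"dy":0,"dz":-5,"roll":0},{"dx":0,"dy":0,"dz":-15,"roll":0},{"dx":0,"dy":0,"dz":-30,"roll":0},{"dx":0,"dy":0,"dz":-60,"roll":0},{"dx":0,"dy":0,"dz":-90,"roll":0}]'
python3 -m jog '[{"dx":0,"dy":-30,"dz":-20,"roll":0},{"dx":0,"dy":-60,"dz":-40,"roll":0},{"dx":0,"dy":-90,"dz":-50,"roll":0},{"dx":0,"dy":-120,"dz":-50,"roll":0},{"dx":0,"dy":-120,"dz":-50,"roll":0}]'
python3 fit.py f2 0 2>/dev/null; python3 - <<'E'
import cv2,numpy as np
a=cv2.imread("pics/f2side.png")[120:270,160:310]; b=cv2.imread("pics/f2top.png")[165:285,200:320]
cv2.imwrite("pics/f2c.png",cv2.convertScaleAbs(np.hstack([cv2.resize(x,(400,400),interpolation=cv2.INTER_CUBIC) for x in(a,b)]),alpha=1.6))
E
```

```text
t: 18.78
eef_pos: [0.5589, -0.0136, 0.1919]
orientation: [0.669, 0.743, -0.0, -0.0]
ft_force: [-0.4, 0.4, 0.1]
finger_gap: 0.474
t: 19.2
eef_pos: [0.5583, -0.0135, 0.2827]
orientation: [0.669, 0.743, -0.001, -0.001]
ft_force: [0.4, -0.6, -0.1]
finger_gap: 0.476
t: 19.62
eef_pos: [0.437, -0.0264, 0.335]
orientation: [0.669, 0.743, 0.001, 0.002]
ft_force: [1.5, 0.4, 0.2]
finger_gap: 0.477
19.6167 [1.5 0.4 0.2] 0.476846016257624
top 962 slope from level rad 1.089 twist deg -0.13 u at z=100 -27.4 pred -26.100799999999996 rms 0.77
 v ext [-79.4  82. ]
 top u [-94.7 -78.6] z [210.6 215. ]
 bar end z [162.7 165.7]
side 389 slope from level rad 1.088 twist deg -0.05 u at z=100 -25.2 pred -26.100799999999996 rms 1.11
 v ext [-83.9  66. ]
 top u [-93.  -78.8] z [211. 215.]
 bar end z [163.1 166.2]
```

View pics/f2c.png

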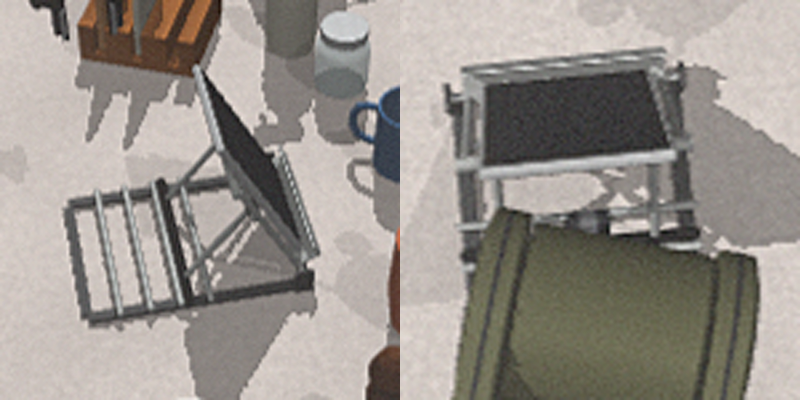

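The tablet lies flat on the rest with its black screen facing out. It is roughly centred (between the bar ends in the top view, x≈480–675 of 465–690), and the prop is at rung 3. I'm handing in.

```bash
python3 -c "
from h import *
print(manip.finish_job())"
```

```text
the job is handed in; nothing more can be done
None
```

The stand is on its third setting and the tablet is on the rest. I handed the job in at about 19.7 s on the robot's clock; it reports no verdict.

**Stand:** I gripped the top bar and lifted the rest along its arc to about 1.16 rad. I lowered it by hand until the bar stopped moving and the sideways force changed, then let go. The picture shows the prop's foot against rung 3, and the bar's top is at about 0.164 m, which matches that setting.

**Tablet:** I took it from the rack's far groove and lowered it upright onto the ledge. The tool can't tilt, so I opened the fingers into a loose cage and leaned the tablet back in steps of about 5° before releasing it.

**Last checks, from the top and side cameras:**
- **Slope:** the screen measures 1.088–1.089 rad against the rest's 1.09, with a twist of 0.13° or less.
- **Top edge:** it is about 49–50 mm above the top bar, comparing highest points.
- **Facing and contact:** the screen faces out, and the robot is clear of everything.
- **Centring:** this is the least certain check. My final edge readings picked up parts of the stand, so they can't be used. Earlier readings put the tablet's centre within about 3 mm, and the final picture looks centred.
- **Other items:** I aimed at nothing else, and the forces showed no unexpected contact. I did not measure each item again at the end.

The first batch of moves was refused because some rows were incomplete, and the arm did not move.

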